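Wind the pan carriage to its index

ROBOT

A 7-joint arm with a two-finger parallel gripper is mounted at the origin on a cart in front of the work surface, level with it; the furniture and walls round the work are solid. World frame = base frame: x ahead of the robot, y to its left, z up, the work surface at z = 0. Lengths are in mm, angles in rad, forces in N, time in s.
With the tool pointing down it reaches from about 425 to 975 mm from the base axis. Payload 16.7 kg.
Tool frame: the origin (TCP) lies at the very end of the fingers, on their centre line; the grasp point (between the pads) lies 19 mm behind it; x points along the fingers, z is the direction in which the jaws open and shut, and the axes are right-handed (so a half turn about x gives the same grasp; the last joint's range is limited). The gripper opens to 85 mm and grips with 20 to 120 N. Pads are 22 mm wide; open, the fingers measure 114 mm over their backs; the gripper's body (76 mm by 85 mm) begins 54 mm behind the grasp point. The pads swing forward as they close: fully open they stand 13 mm farther back than shut.
Start: joints at [-0.149, 0.426, 0.074, 1.606, -0.034, 1.111, -0.067], TCP at [674.964, -0.019, 231.302] pointing down, gripper open.
Joint ranges: [-2.85, 2.85], [-0.5, 2.14], [-1.23, 1.37], [0.21, 2.46], [-1.02, 4.16], [0.16, 2.05], [-2.73, 2.73]. Speed limits (rad/s): [1.89, 1.89, 2.39, 2.39, 3.01, 3.01, 3.01].

INTERFACE

Orientations are given as a unit quaternion [w, x, y, z].
In Python, from cell import manip gives the robot as it stands. The module is installed in compiled form; this text tells all that it offers.
- The arm moves only by the shell command python3 -m creep 'ROWS' [FORCE]. ROWS is JSON, a list of rows, each an object with "offset": the shift along the tool's x, y, z in mm, a list of three; "dr": the turn, a rotation vector about the tool's x, y, z in degrees, a list of three; "jaw": the opening, from 0 (shut) to 1 (fully open). In form: [{"offset": [tx, ty, tz], "dr": [rx, ry, rz], "jaw": jaw}, ...]. A call has 1 to 20 rows; each row is the pose to reach, as a shift and turn from the pose measured when the call began, along the tool's axes at that moment; what a row does not reach only later rows make up. A row lasts 1/8 s, in which the tool goes at most 62.5 mm and 10.7 degrees, less where a joint would pass 70% of its speed; a pose out of reach is approached as far as the arm can. A call with a gripper value outside its range is refused whole. The fingers move at their own pace and stop on an object; FORCE is the grip in N (left out, the last holds). Time passes only in rows, so rows that repeat a pose let the fingers close. It gives the time, the measured TCP pose, the force and the opening at its end, in the units of the state.
- manip.sense(): the state, without advancing time (a new reading comes with each control period).
- manip.read_camera(name): name is "scene" or "side" or "wrist"; returns (picture, depth): 480x640x3 uint8, red, green, blue; 480x640 float32, mm along the optical axis (not along the pixel's ray), 0 where there is no reading.
- manip.camera_params(name): a dict with "intrinsics" (3x3 intrinsics, pixels), "distortion" ([k1, k2, p1, p2, k3] as OpenCV has them; the pictures are not rectified), "pose" (4x4, takes a point from camera to world coordinates). Camera axes: x right, y up, looking along -z (the intrinsics and any distortion apply to the point x, -y, -z); pixel columns grow to the right and rows downward; lengths in mm; the calibration is good to about 2 mm. A picture is of the moment at which its call begins: read the wrist's pose just before it. camera_params takes no time and is no camera call; for the wrist camera it gives the pose at the moment of the call.
- manip.finish_job(): hands the job in, once; it reports no verdict.
The state is a dict: "t": time; "joint_pos": joint angles; "joint_vel": joint speeds; "tau": joint torques, N m; "tool_pos": TCP position; "ee_rot": TCP orientation; "ft_force": force on the tool from outside, world axes, zero at the start; "torque": the same for the moment, N m; "width": finger opening in mm.
Only numpy, scipy, OpenCV 4.12 (cv2) and the standard library are available. Lean on these libraries where they do the work, as an engineer would, in place of code of your own. Each camera call takes 0.05 s, during which the arm holds its last target.

TASK

Turn the three-spoked handwheel anticlockwise (seen from above), regripping as needed, until the pointer tab of the pan carriage stands in line with the tab of the index block clamped at the front of the slide. Move the carriage by the wheel only, do not touch it, leave the jar, the hex key and the loupe where they are, and let go of the wheel.

Things in the scene. Friction and masses are not known exactly. Their poses are not given: they have to be found in the camera images.
- handwheel (a joint): angle of the handwheel, rad, growing anticlockwise seen from above, range 0 to 7.08, starts between 0 and 1. Moderate friction, about 0.12 N m (2 to 3 N at the rim); it stays where it is left. It drives the carriage by rack and pinion, both ways and without play: 12 mm per rad (75.4 mm per full turn)
- slide: rack-and-pinion slide screwed to the bench; origin on the bench under the wheel's vertical axis, y along the travel, away from the wheel, z up. Aluminium base plate 140 x 385 x 12 mm. Under the wheel a grey housing 66 mm square and 72 mm high, with a bearing boss of 22 mm radius up to 77 mm and of 14 mm radius up to 88 mm
- wheel_centre (a point): centre of the handwheel's rim, 105 mm above the bench. Level wheel: black rim of 14 mm round bar on a circle of 53 mm radius (120 mm over all), three steel spokes 9.6 mm thick, 120 degrees apart, sloping to 7 mm lower at the hub (13 mm radius, top 4 mm above this point); open between them. This frame turns with the wheel: x lies along one spoke, z up
- carriage (a joint): position of the carriage along the slide, m, 0 to 0.085, growing away from the wheel; it equals 0.012 times the handwheel angle
- carriage_pointer (a point): outer end of the carriage's dark steel pointer tab (8 mm wide, 4 mm thick, 38 mm above the bench, on the robot's side). The carriage is an aluminium plate 94 x 116 mm carrying a steel pan, top below 80 mm; its middle is 63 mm from this point along +x of this frame. y of this frame is the travel direction away from the wheel
- index_tip (a point): inner end of the fixed index block's dark steel tab, of the same width and height as the carriage's, facing it across a gap of 2.5 mm when the two are in line. y of this frame is the travel direction; the carriage starts 28 to 60 mm short of it
- nut_jar: loose white jar with a screw lid, 44 mm in diameter, 61 mm high, standing on the bench behind the slide; origin under its centre
- hex_key: loose black hex key, 98 x 31 x 7 mm, lying on the bench in front of the slide; origin under its centre
- loupe: loose black loupe, 37 mm in diameter, 38 mm high, standing on the bench behind the slide; origin under its centre

How it is judged (in metres and radians):
At the end, for the whole second after the job is handed in: The carriage's pointer tab is in line with the index tab to within 4 mm along the slide (half a tab's width, a third of a radian of the wheel), and wheel and carriage are at rest (y of carriage_pointer in the frame of index_tip between -0.004 and 0.004 m and velocity of joint carriage between -0.002 and 0.002 m/s and velocity of joint handwheel between -0.1 and 0.1 rad/s); the robot touches nothing.
It fails at once if the robot pushes the carriage or its pan (contact force between any of the fingers, the arm and carriage above 2 N).
It fails at once if the jar, the hex key or the loupe is moved by more than 20 mm (distance of any of nut_jar, hex_key, loupe from where it was at the start of the episode above 0.02 m).
It also fails if it takes over 67 s, if anything falls off the work surface, if the arm or the gripper's body presses on something with over 40 N, if the wrist force passes 120 N, or if a joint passes its speed limit or range.

## Working session

There is one attempt and no reset: what is moved stays moved. The work goes in short steps, Python scripts to look and compute and a shell command to move; the robot and the scene stay as the last step left them, time stands still between calls to the robot, and variables do not carry over. Pictures are saved under pics/ and viewed, and the job is handed in when it is done.

```bash
mkdir -p pics; cat > h.py <<'E'
import numpy as np, cv2
from cell import manip
def grab(name,fn):
    P=manip.camera_params(name); img,d=manip.read_camera(name)
    cv2.imwrite('pics/'+fn+'.png',img[:,:,::-1]); np.savez('pics/'+fn+'.npz',img=img,d=d,K=P['intrinsics'],D=P['distortion'],T=P['pose'])
    return img,d,P
def load(fn):
    z=np.load('pics/'+fn+'.npz'); return z['img'],z['d'],dict(intrinsics=z['K'],distortion=z['D'],pose=z['T'])
def ray(P,uv):
    uv=np.asarray(uv,float).reshape(-1,1,2)
    n=cv2.undistortPoints(uv,np.array(P['intrinsics'],float),np.array(P['distortion'],float)).reshape(-1,2)
    T=np.array(P['pose']); c=np.c_[n[:,0],-n[:,1],-np.ones(len(n))]
    return T[:3,3],c@T[:3,:3].T
def onplane(P,uv,z):
    o,r=ray(P,uv); return o+r*((z-o[2])/r[:,2])[:,None]
def withdepth(P,uv,d):
    o,r=ray(P,uv); return o+r*np.asarray(d,float).reshape(-1,1)
def cloud(img,d,P):
    v,u=np.mgrid[0:480,0:640]; return withdepth(P,np.c_[u.ravel(),v.ravel()],d.ravel()).reshape(480,640,3)
E
python3 - <<'E'
from h import *
s=manip.sense(); print(s)
for n in ['scene','side','wrist']:
    i,d,P=grab(n,n+'0'); print(n,np.round(P['pose'],3).tolist(),np.round(P['intrinsics'],1).tolist(),P['distortion'],(d>0).mean())
E
```

```text
{'t': 0.0, 'joint_pos': array([-0.14948097,  0.42671894,  0.07384704,  1.60665021, -0.03410801,
        1.11081984, -0.06711299]), 'joint_vel': array([-0.00158952,  0.00095951,  0.00053321, -0.00164751, -0.00174514,
        0.0004391 , -0.00097422]), 'tau': array([ 7.16691302e-04, -9.49842310e+01,  3.76242042e+00, -4.63523841e+01,
        1.94300286e-02,  1.01335210e-02,  2.85131875e-06]), 'tool_pos': array([ 6.74561775e+02, -3.99719274e-02,  2.30600139e+02]), 'ee_rot': array([ 7.06634963e-01, -8.60384319e-06,  7.07578282e-01, -5.46059451e-05]), 'ft_force': array([-0.03398418, -1.43026886, -0.6709734 ]), 'torque': array([ 0.02833244, -0.04946773, -0.07887607]), 'width': 85.14087964327972}
scene [[0.89, 0.253, -0.379, 204.745], [-0.455, 0.49, -0.743, -654.992], [-0.003, 0.834, 0.552, 553.178], [0.0, 0.0, 0.0, 1.0]] [[497.8, 0.0, 330.9], [0.0, 497.8, 242.6], [0.0, 0.0, 1.0]] [0.01382719 0.         0.         0.         0.        ] 0.9958235677083334
side [[0.882, 0.27, -0.386, 183.35], [-0.471, 0.537, -0.7, -608.385], [0.019, 0.799, 0.601, 646.777], [0.0, 0.0, 0.0, 1.0]] [[595.2, 0.0, 322.2], [0.0, 595.2, 235.8], [0.0, 0.0, 1.0]] [-0.00076321  0.          0.          0.          0.        ] 0.9961197916666666
wrist [[1.0, 0.001, -0.0, 676.065], [-0.001, 0.961, 0.277, 70.032], [0.0, -0.277, 0.961, 373.388], [0.0, 0.0, 0.0, 1.0]] [[388.3, 0.0, 317.1], [0.0, 388.3, 238.3], [0.0, 0.0, 1.0]] [-0.04198833  0.          0.          0.          0.        ] 0.9958365885416667
```

View pics/scene0.png

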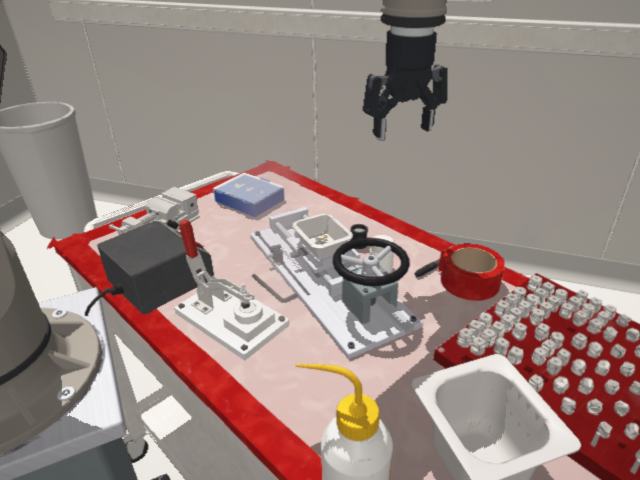

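View pics/side0.png

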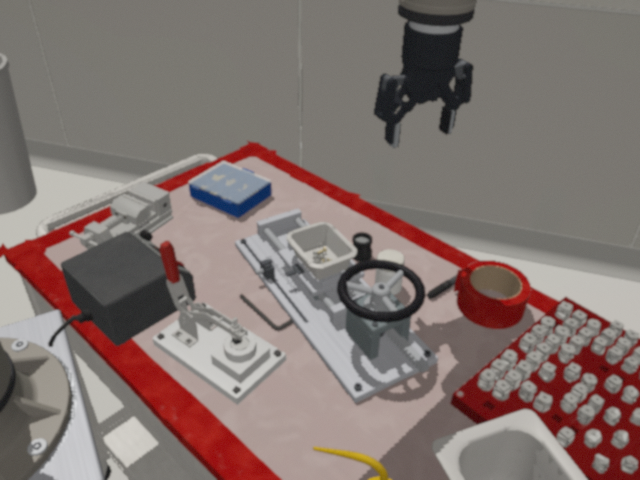

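View pics/wrist0.png

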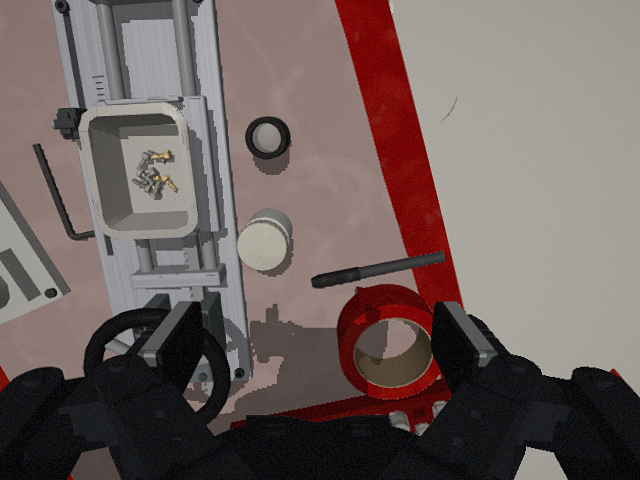

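The scene shows the wheel at about (370,260) and the pan beyond it. The wrist view shows the dark index block at about (68,122), the pan at (140,170) and the wheel at (155,365). Zooming in and measuring next.

```bash
python3 - <<'E'
from h import *
i,d,P=load('wrist0'); c=i[80:280,20:240,::-1]; cv2.imwrite('pics/w0z.png',cv2.resize(c,None,fx=3,fy=3,interpolation=cv2.INTER_CUBIC))
i,d,P=load('side0'); c=i[200:400,220:450,::-1]; cv2.imwrite('pics/s0z.png',cv2.resize(c,None,fx=3,fy=3,interpolation=cv2.INTER_CUBIC))
# rim from side/scene: dark, z 95..115
for n in ['scene0','side0','wrist0']:
    i,d,P=load(n); X=cloud(i,d,P); g=i.max(2)
    m=(g<60)&(X[...,2]>92)&(X[...,2]<125)&(X[...,0]>450)&(X[...,0]<720)&(X[...,1]>-220)&(X[...,1]<40)&(d>0)
    nl,l,st,ce=cv2.connectedComponentsWithStats(m.astype(np.uint8))
    for k in range(1,nl):
        if st[k,4]<100: continue
        p=X[l==k]; print(n,st[k],p.mean(0).round(1),p.min(0).round(1),p.max(0).round(1))
        q=p; A=np.c_[2*q[:,:2],np.ones(len(q))]; s=np.linalg.lstsq(A,(q[:,:2]**2).sum(1),rcond=None)[0]
        print('  circle',s[:2].round(1),np.sqrt(s[2]+s[0]**2+s[1]**2).round(1))
E
```

```text
scene0 [ 333  238   76   48 1215] [ 538.2 -131.1  108.7] [ 484.2 -182.9   98.8] [598.4 -66.6 113.8]
  circle [ 541.3 -127. ] 52.7
side0 [ 338  260   86   62 1660] [ 536.  -130.4  112.5] [ 484.4 -182.8  103.4] [597.5 -64.8 117.2]
  circle [ 541.1 -125.8] 52.7
wrist0 [  84  308   87   69 1738] [521.1 -81.7 110.2] [ 488.4 -121.1  101.7] [562.7 -62.5 113.7]
  circle [ 541.4 -109.9] 42.8
wrist0 [ 196  327   35   98 1579] [ 594.9 -121.7  110.1] [ 574.6 -167.4  101.5] [605.7 -79.5 114.2]
  circle [ 564.  -120.1] 39.1
```

View pics/w0z.png

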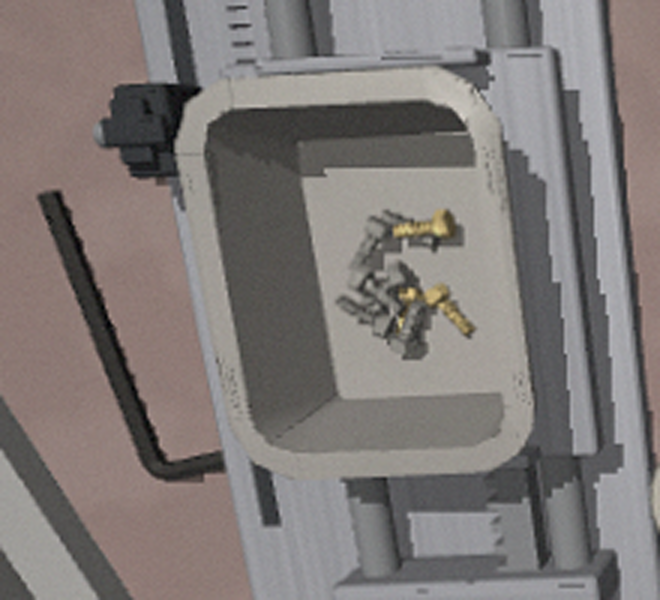

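View pics/s0z.png

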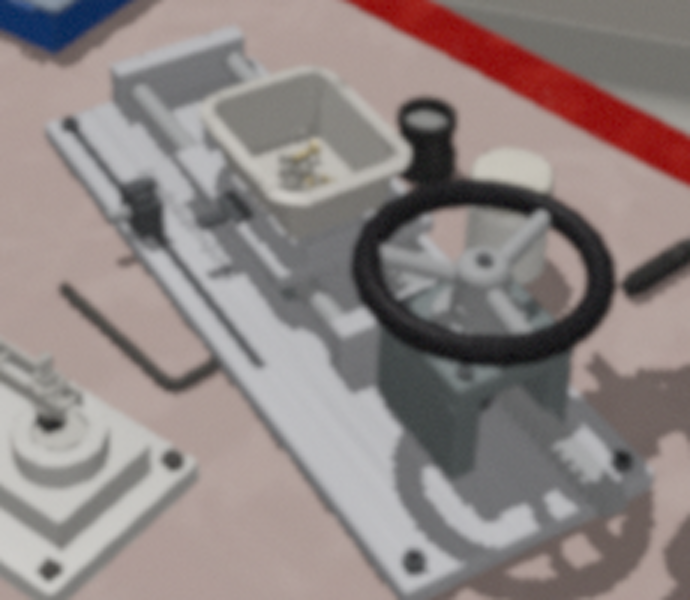

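```bash
python3 - <<'E'
from h import *
i,d,P=load('side0'); c=i[245:305,250:330,::-1]; a=cv2.resize(c,None,fx=8,fy=8,interpolation=cv2.INTER_CUBIC)
i,d,P=load('scene0'); c=i[222:272,250:330,::-1]; b=cv2.resize(c,None,fx=8,fy=8,interpolation=cv2.INTER_CUBIC)
cv2.imwrite('pics/a.png',a);cv2.imwrite('pics/b.png',b)
# combined wrist rim
i,d,P=load('wrist0'); X=cloud(i,d,P); g=i.max(2); m=(g<60)&(X[...,2]>100)&(X[...,2]<116)
v,u=np.mgrid[0:480,0:640]; m&=(u>80)&(u<235)&(v>300)&(v<430)
p=X[m]; r=np.hypot(p[:,0]-542,p[:,1]+125); p=p[(r>40)&(r<66)]
A=np.c_[2*p[:,:2],np.ones(len(p))]; s=np.linalg.lstsq(A,(p[:,:2]**2).sum(1),rcond=None)[0];print(s[:2],np.sqrt(s[2]+s[0]**2+s[1]**2),len(p))
E
```

```text
[ 548.57271438 -118.38065535] 52.186502976999364 3317
```

View pics/a.png

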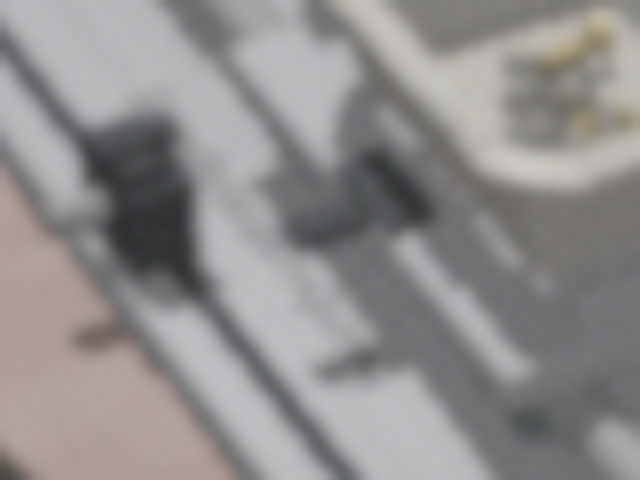

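View pics/b.png

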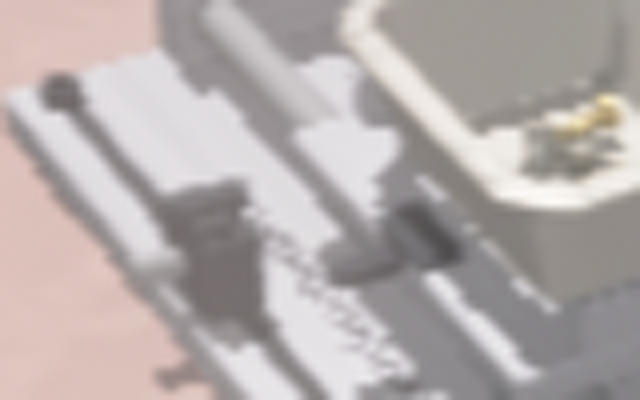

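Side crop: the pointer tab's outer end is at about side px (287,273). The black index block sits around (269,268), and its own tab is not clear. Computing rough positions from these, then I'll get a better wrist view.

```bash
python3 - <<'E'
from h import *
i,d,P=load('side0'); 
print('ptr side',onplane(P,[[286.9,273.1]],38).round(1)); print('idx blk',onplane(P,[[270,262],[266,264]],38).round(1))
X=cloud(i,d,P); print(X[273,288].round(1),X[272,291].round(1),X[265,270].round(1),X[268,272].round(1))
i,d,P=load('scene0'); X=cloud(i,d,P)
print('ptr scene',onplane(P,[[291.2,255.1]],38).round(1),X[255,293].round(1),X[254,296].round(1))
print('idx',onplane(P,[[278,246],[281,250]],38).round(1))
i,d,P=load('wrist0'); X=cloud(i,d,P); print('wrist blk',X[122,65],X[110,79],X[122,75]); print(onplane(P,[[80,112]],38))
# slide bolts on plate z=12: side
i,d,P=load('side0')
# bolts in s0z zoom: (70,125),(415,560),(622,460)
b=np.array([[70,125],[415,560],[622,460]])/3+[220,200]; q=onplane(P,b,13); print(q.round(1)); v=q[0]-q[1]; print('dir',np.degrees(np.arctan2(v[1],v[0])))
E
```

```text
ptr side [[479.3  39.1  38. ]]
idx blk [[466.9  76.   38. ]
 [459.2  74.3  38. ]]
[479.4  35.1  41.2] [483.6  33.   43.2] [463.2  67.5  39.5] [465.2  64.6  34.7]
ptr scene [[475.8  35.7  38. ]] [478.4  33.3  38.9] [484.4  33.5  39. ]
idx [[465.7  74.2  38. ]
 [465.7  59.4  38. ]]
wrist blk [464.82878617  75.79885991  40.508978  ] [470.03469095  85.85095314  26.33488189] [471.75643057  75.69668887  37.64751949]
[[477.57591268  83.69861959  38.        ]]
[[ 460.   175.8   13. ]
 [ 476.7 -186.1   13. ]
 [ 593.3 -180.5   13. ]]
dir 92.6410531591073
```

```bash
python3 - <<'E'
from h import *
for n in ['scene0','side0']:
    i,d,P=load(n); X=cloud(i,d,P); m=(X[...,2]>95)&(X[...,2]<500)&(X[...,0]>300)&(X[...,0]<660)&(X[...,1]>-250)&(X[...,1]<220)
    m&=~((np.hypot(X[...,0]-542,X[...,1]+125)<68)&(X[...,2]<120))
    nl,l,st,ce=cv2.connectedComponentsWithStats(m.astype(np.uint8))
    for k in range(1,nl):
        if st[k,4]>40: p=X[l==k]; print(n,st[k],p.min(0).round(),p.max(0).round())
E
python3 -m creep '[{"offset":[0,19,-50],"dr":[0,0,0],"jaw":1},{"offset":[0,37,-100],"dr":[0,0,0],"jaw":1},{"offset":[0,56,-150],"dr":[0,0,0],"jaw":1},{"offset":[0,75,-200],"dr":[0,0,0],"jaw":1},{"offset":[0,75,-200],"dr":[0,0,0],"jaw":1},{"offset":[0,75,-200],"dr":[0,0,0],"jaw":1},{"offset":[0,75,-200],"dr":[0,0,0],"jaw":1}]'
python3 - <<'E'
from h import *
i,d,P=grab('wrist','wrist1'); s=manip.sense(); print(s['t'],s['tool_pos'],s['joint_pos'].round(2))
E
```

```text
scene0 [ 362    0   63  141 4153] [599. -45. 244.] [660.  31. 453.]
scene0 [182 219  18  39 293] [300.  23.  95.] [315.  44. 160.]
side0 [ 374    0   77  148 5200] [600. -46. 247.] [660.  33. 451.]
side0 [164 240  20  47 395] [300.  24.  95.] [317.  45. 164.]
t: 1.02
tool_pos: [475.5, 74.6, 230.9]
ee_rot: [0.707, 0.0, 0.707, -0.0]
ft_force: [-0.1, -0.7, -1.0]
width: 85.9
1.075 [475.40741208  74.58243406 230.75752482] [-0.3   0.11  0.01  2.03 -0.    1.01 -0.29]
```

View pics/wrist1.png

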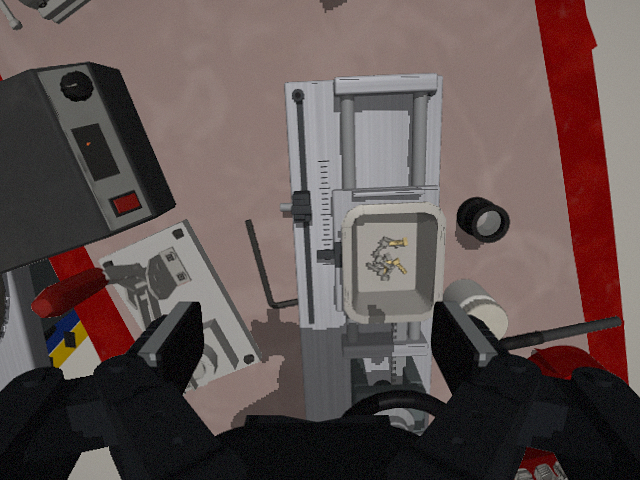

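The index block is at about (300,207) and the pointer tab at about (327,256). Both are clear of the pan.

```bash
python3 - <<'E'
from h import *
i,d,P=load('wrist1'); c=i[180:280,270:370,::-1]; cv2.imwrite('pics/w1z.png',cv2.resize(c,None,fx=6,fy=6,interpolation=cv2.INTER_CUBIC))
X=cloud(i,d,P); g=i.max(2)
m=(g<75)
v,u=np.mgrid[0:480,0:640]; m&=(u>285)&(u<345)&(v>185)&(v<270)
nl,l,st,ce=cv2.connectedComponentsWithStats(m.astype(np.uint8))
for k in range(1,nl):
    if st[k,4]>15: p=X[l==k]; print(st[k],ce[k].round(1),p.mean(0).round(1),p[:,2].min(),p[:,2].max())
print(X[200:216:2,296:318:2,2].round(0)); print(X[246:268:2,312:344:2,2].round(0))
E
```

```text
[286 186  26  84 846] [302.8 216.9] [464.1  65.   29.2] -1.125826107378657 373.557232462255
[317 242  25  26 364] [332. 254.] [490.3  34.8  43.1] 11.787555697048788 373.557232462255
[[37. 37. 36. 38. 37. 33. 34. 33. 12. 13. 12.]
 [37. 38. 38. 37. 39. 34. 34. 34. 12. 12. 12.]
 [37. 38. 38. 37. 37. 34. 35. 33. 12. 12. 11.]
 [41. 40. 39. 39. 41. 39. 41. 40. 13. 12. 11.]
 [41. 39. 40. 40. 39. 40. 40. 39. 13. 12. 12.]
 [41. 40. 41. 41. 41. 40. 40. 40. 12. 11. 14.]
 [41. 41. 41. 41. 42. 40. 41. 40. 14. 12. 13.]
 [40. 38. 40. 38. 38. 35. 34. 32. 12. 13. 12.]]
[[ 14.  14.  12.  12.  12.  13.  13.  12.  13.  12.  12.  38.  43.  42.
   44.  75.]
 [ 11.  13.  12.  13.  12.  11.  12.  11.  12.  13.  12.  39.  43.  43.
   44.  75.]
 [ 12.  12.  12.  38.  38.  39.  39.  39.  38.  39.  40.  40.  44.  43.
   43.  43.]
 [ 11.  12.  12.  40.  40.  40.  41.  39.  40.  41.  40.  39.  43.  43.
   43.  44.]
 [ 13.  12.  12.  40.  41.  40.  40.  41.  41.  41.  41.  40.  42.  43.
   45.  43.]
 [ 13.  12.  12.  40.  40.  41.  40.  40.  41.  40.  40.  39.  43.  43.
   44.  44.]
 [ 12.  12.  12.  40.  41.  40.  40.  41.  39.  40.  39.  41.  44.  44.
   44.  44.]
 [ 12.  13.  12.  14.  13.  11.  13.  11.  11.  12.  12.  12.  43.  44.
   43.  44.]
 [ 10.  12.  13.  13.  12.  12.  11.  13.  13.  12.  12. 374.  43.  43.
   43.  45.]
 [ 13.  14.  10.  12.  12.  12.  12.  12.  14.  12.  12.  13.  43.  43.
   42.  44.]
 [ 12.  12.  12.  12.  12.  13.  13.  12.  12.  12.  12.  11.  44.  43.
   42.  44.]]
```

View pics/w1z.png

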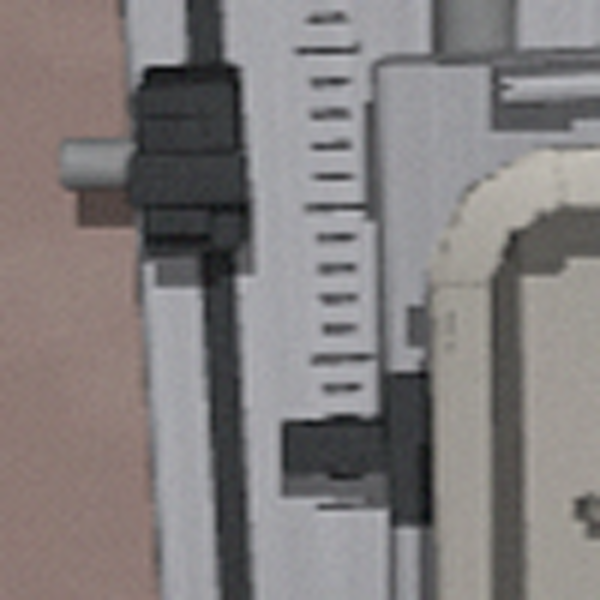

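```bash
cat > tabs.py <<'E'
from h import *
def tabs(fn,wi,wp,axis=92.6):
    i,d,P=load(fn); X=cloud(i,d,P)
    out=[]
    for (u0,u1,v0,v1) in (wi,wp):
        s=X[v0:v1,u0:u1,2]; m=np.zeros((480,640),bool); m[v0:v1,u0:u1]=(s>36.3)&(s<46)
        rows=np.median([ (np.flatnonzero(m[:,u]).min(),np.flatnonzero(m[:,u]).max()) for u in range(u0,u1) if m[:,u].any()],0)
        cols=np.median([ (np.flatnonzero(m[v,:]).min(),np.flatnonzero(m[v,:]).max()) for v in range(v0,v1) if m[v,:].any()],0)
        vc=rows.mean(); print('rows',rows,'cols',cols); out.append((rows,cols,onplane(P,[[cols.mean(),rows[0]-.5],[cols.mean(),rows[1]+.5],[cols[0]-.5,vc],[cols[1]+.5,vc]],40)))
    for o in out: print(o[2][:,:2].round(1).tolist())
    I=(out[0][2][0]+out[0][2][1])/2; I[0]=out[0][2][3,0]; p=(out[1][2][0]+out[1][2][1])/2; p[0]=out[1][2][2,0]
    a=np.radians(axis); e=np.array([np.cos(a),np.sin(a)]); D=(p-I)[:2]
    print('index tip',I.round(1),'ptr',p.round(1),'along',D@e,'across',D@[e[1],-e[0]])
E
python3 - <<'E'
from tabs import *
tabs('wrist1',(306,313,198,220),(316,333,240,272))
i,d,P=load('wrist1'); X=cloud(i,d,P)
# plate left edge: z~12 vs 0 per row
E_=[];S=[]
g=i.astype(int)
for v in list(range(90,190,4))+list(range(230,320,4)):
    z=X[v,260:330,2]; k=np.flatnonzero(z>6.5)
    if len(k): E_.append(onplane(P,[[260+k[0]-.5,v]],12)[0])
E_=np.array(E_); c=np.polyfit(E_[:,1],E_[:,0],1)
for _ in range(3):
    r=E_[:,0]-np.polyval(c,E_[:,1]); k=abs(r)<2; c=np.polyfit(E_[k,1],E_[k,0],1)
print('edge',c,k.sum(),len(k),'axis deg',90-np.degrees(np.arctan(c[0])),'x at y=-125',np.polyval(c,-125)+70)
E
```

```text
rows [205. 213.] cols [306. 311.]
rows [250. 258.] cols [317. 332.]
[[469.5, 79.2], [469.5, 71.2], [466.9, 75.2], [472.1, 75.2]]
[[483.6, 38.0], [483.7, 29.4], [476.4, 33.7], [490.9, 33.7]]
index tip [472.1  75.2  40. ] ptr [476.4  33.7  40. ] along -41.64560846345995 across 2.399727132225577
edge [-4.42681707e-02  4.56138649e+02] 35 48 axis deg 92.5347244717726 x at y=-125 531.6721705798673
```

Tabs measured: the gap across the slide is 2.4 mm (2.5 given) and the widths are about 8 mm, so both check out. The carriage is 41.6 mm short, which is 3.47 rad (199°) of wheel. Next I'll centre the camera over the wheel to find its centre and spokes.

```bash

python3 -m creep '[{"offset":[0,-50,17],"dr":[0,0,0],"jaw":1},{"offset":[0,-100,34],"dr":[0,0,0],"jaw":1},{"offset":[0,-150,50],"dr":[0,0,0],"jaw":1},{"offset":[0,-200,67],"dr":[0,0,0],"jaw":1},{"offset":[0,-200,67],"dr":[0,0,0],"jaw":1},{"offset":[0,-200,67],"dr":[0,0,0],"jaw":1},{"offset":[0,-200,67],"dr":[0,0,0],"jaw":1}]'
python3 - <<'E'
from h import *
i,d,P=grab('wrist','wrist2'); s=manip.sense(); print(s['t'],s['tool_pos'],s['joint_pos'].round(2))
E
```

```text
t: 1.95
tool_pos: [542.2, -124.5, 230.6]
ee_rot: [0.707, -0.0, 0.708, 0.0]
ft_force: [-0.2, 0.9, -0.5]
width: 85.3
2.0 [ 542.20092565 -124.50648073  230.66466883] [-0.03  0.23  0.17  1.88 -0.05  1.03  0.15]
```

View pics/wrist2.png

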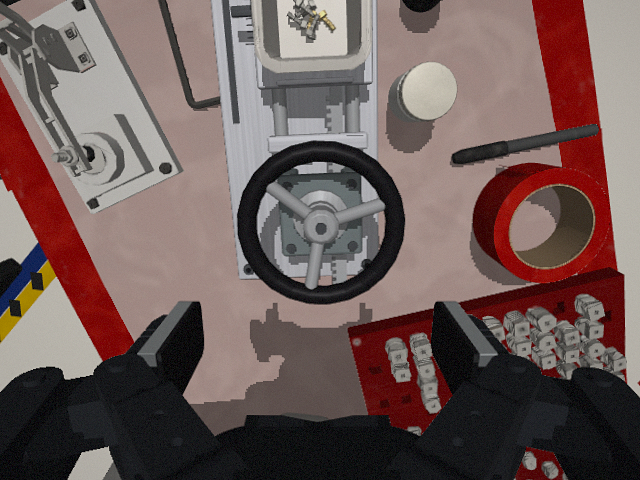

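The wheel is fully visible, with its centre at about (320,222) and spokes pointing to about (385,203), (270,185) and (312,285).

```bash
python3 - <<'E'
from h import *
i,d,P=load('wrist2'); X=cloud(i,d,P); g=i.max(2)
v,u=np.mgrid[0:480,0:640]
m=(g<70)&(X[...,2]>92)&(X[...,2]<125)&(u>225)&(u<415)&(v>130)&(v<312)
nl,l,st,ce=cv2.connectedComponentsWithStats(m.astype(np.uint8)); k=1+st[1:,4].argmax(); print(st[k])
cs,_=cv2.findContours((l==k).astype(np.uint8),cv2.RETR_CCOMP,cv2.CHAIN_APPROX_NONE)
for c in sorted(cs,key=len)[-2:]:
    el=cv2.fitEllipse(c); q=onplane(P,c.reshape(-1,2),105)
    A=np.c_[2*q[:,:2],np.ones(len(q))]; s=np.linalg.lstsq(A,(q[:,:2]**2).sum(1),rcond=None)[0]; print(len(c),el,onplane(P,[el[0]],105).round(1),'circ',s[:2].round(1),np.sqrt(s[2]+s[0]**2+s[1]**2).round(1))
p=X[l==k]; print('z',np.percentile(p[:,2],[2,50,98]))
A=np.c_[2*p[:,:2],np.ones(len(p))]; s=np.linalg.lstsq(A,(p[:,:2]**2).sum(1),rcond=None)[0]; print('cloud circ',s[:2])
c0=s[:2]
# spokes: z 92..112 light, r 18..44
r=np.hypot(X[...,0]-c0[0],X[...,1]-c0[1]); a=np.degrees(np.arctan2(X[...,1]-c0[1],X[...,0]-c0[0]))%360
m=(X[...,2]>93)&(X[...,2]<114)&(r>20)&(r<42)&(g>80); h,_=np.histogram(a[m],72,(0,360)); print([(5*j,int(n)) for j,n in enumerate(h) if n>8])
z=np.exp(3j*np.radians(a[m])).mean(); print('spoke angle mod120',np.degrees(np.angle(z))/3,abs(z))
# obstacles z>68 near
for lo,hi in [(62,75),(75,90),(90,110)]:
    mm=(r>lo)&(r<hi)&(X[...,2]>55)&(X[...,2]<130)&(d>0); print(lo,hi,mm.sum(), X[mm][:,2].max() if mm.any() else '', X[mm].mean(0) if mm.any() else '')
E
```

```text
[ 237  141  168  163 8762]
368 ((320.6643371582031, 223.44110107421875), (125.6337890625, 129.9106903076172), 86.9806900024414) [[ 546.2 -120.7  105. ]] circ [ 546.2 -122.8] 46.2
468 ((320.5678405761719, 221.96820068359375), (162.26417541503906, 166.23880004882812), 87.91218566894531) [[ 546.1 -119.7  105. ]] circ [ 546.1 -123.1] 59.4
z [106.2320275  111.1269591  113.14824044]
cloud circ [ 546.06365622 -121.4131723 ]
[(10, 77), (15, 116), (20, 141), (25, 73), (130, 52), (135, 142), (140, 118), (145, 91), (150, 17), (250, 50), (255, 114), (260, 110), (265, 93), (270, 21)]
spoke angle mod120 20.78602953026549 0.9626498751389463
62 75 0  
75 90 0  
90 110 633 77.80399321437761 [573.31753759 -25.54746254  69.3009254 ]
```

Wheel centre is (546,−122), with rim radii 46.2 and 59.4 (46 and 60 given). Spokes stand at about 20°, 140° and 260°. The plan is to straddle the rim at about 97° with partly open jaws, so the inner finger pushes the 140° spoke round via the robot's side.

```bash

python3 -m creep '[{"offset":[0,20,0],"dr":[9,0,0],"jaw":0.35},{"offset":[0,40,-2],"dr":[18,0,0],"jaw":0.35},{"offset":[0,55,-3],"dr":[27,0,0],"jaw":0.35},{"offset":[0,55,-3],"dr":[37,0,0],"jaw":0.35},{"offset":[0,55,-3],"dr":[47,0,0],"jaw":0.35},{"offset":[0,55,-3],"dr":[57,0,0],"jaw":0.35},{"offset":[0,55,-3],"dr":[67,0,0],"jaw":0.35},{"offset":[0,55,-3],"dr":[77,0,0],"jaw":0.35},{"offset":[0,55,-3],"dr":[83,0,0],"jaw":0.35},{"offset":[0,55,-3],"dr":[83,0,0],"jaw":0.35},{"offset":[0,55,-3],"dr":[83,0,0],"jaw":0.35},{"offset":[0,55,-3],"dr":[83,0,0],"jaw":0.35}]'
python3 - <<'E'
from h import *
from scipy.spatial.transform import Rotation as R
i,d,P=grab('wrist','wrist3'); grab('side','side3'); s=manip.sense(); print(s['t'],s['tool_pos'],s['joint_pos'].round(2),s['width'])
q=s['ee_rot']; print(R.from_quat([q[1],q[2],q[3],q[0]]).as_matrix().round(3))
E
```

```text
t: 3.5
tool_pos: [539.2, -69.4, 230.7]
ee_rot: [0.53, 0.468, 0.53, -0.468]
ft_force: [0.0, 0.5, -0.1]
width: 29.8
3.6 [539.18605242 -69.51012312 230.6995933 ] [-0.28  0.22  0.34  1.92 -0.08  1.02 -1.35] 29.940554399132914
[[-0.001  0.992  0.123]
 [ 0.     0.123 -0.992]
 [-1.    -0.001 -0.   ]]
```

View pics/wrist3.png

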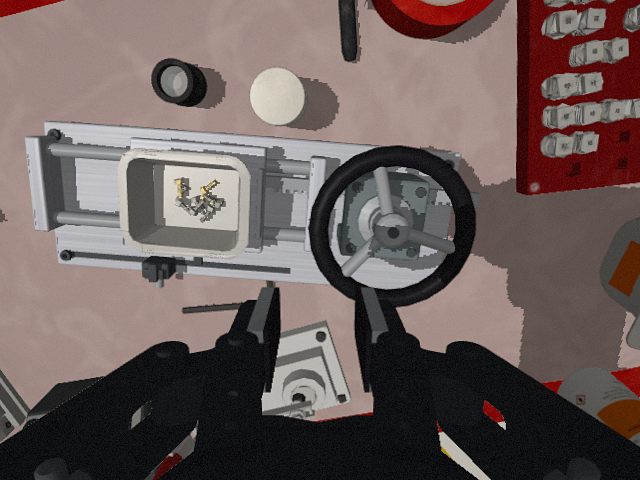

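View pics/side3.png

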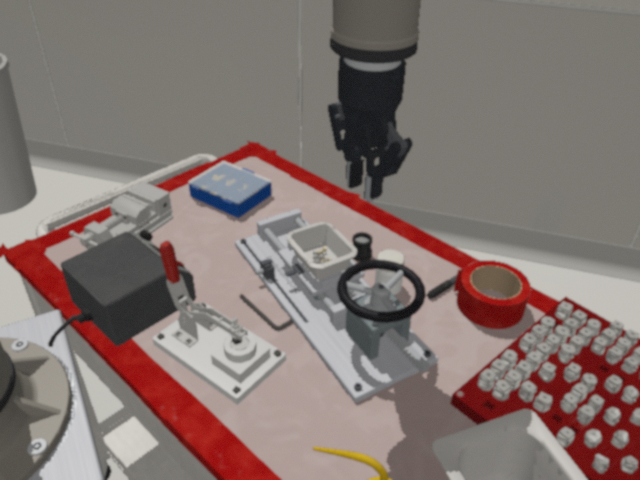

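The tool is at (539,−69.5) with yaw −83° and the jaws at 30 mm, straddling the rim at 97° as planned. Descending now, in two stages.

```bash

python3 -m creep '[{"offset":[40,0,0],"dr":[0,0,0],"jaw":0.35},{"offset":[80,0,0],"dr":[0,0,0],"jaw":0.35},{"offset":[105,0,0],"dr":[0,0,0],"jaw":0.35},{"offset":[105,0,0],"dr":[0,0,0],"jaw":0.35},{"offset":[105,0,0],"dr":[0,0,0],"jaw":0.35}]'
python3 - <<'E'
from h import *
i,d,P=grab('wrist','wrist4'); grab('scene','scene4')
E
```

```text
t: 4.22
tool_pos: [539.6, -69.7, 126.7]
ee_rot: [0.53, 0.468, 0.53, -0.468]
ft_force: [-0.2, 0.7, 0.2]
width: 29.8
```

View pics/wrist4.png

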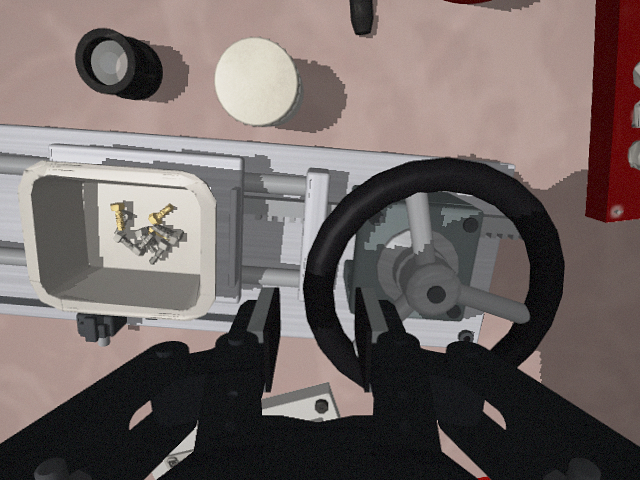

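View pics/scene4.png

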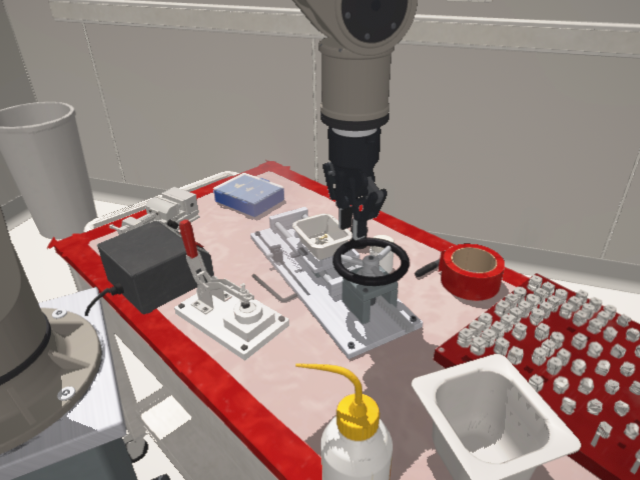

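In the wrist view the rim runs between the two fingers (cols 280 and 355). Lowering the last 42 mm.

```bash

python3 -m creep '[{"offset":[12,0,0],"dr":[0,0,0],"jaw":0.35},{"offset":[24,0,0],"dr":[0,0,0],"jaw":0.35},{"offset":[34,0,0],"dr":[0,0,0],"jaw":0.35},{"offset":[42,0,0],"dr":[0,0,0],"jaw":0.35},{"offset":[42,0,0],"dr":[0,0,0],"jaw":0.35},{"offset":[42,0,0],"dr":[0,0,0],"jaw":0.35}]'
cat > arc.py <<'E'
# print arc rows from present pose for turning by each of angles (deg CCW) about the wheel axis
from h import *
import sys
from scipy.spatial.transform import Rotation as R
C=np.array([546,-122.])
def arc(angs):
    s=manip.sense(); q=s['ee_rot']; M=R.from_quat([q[1],q[2],q[3],q[0]]).as_matrix(); p=s['tool_pos']
    r=p[:2]-C; a0=np.arctan2(r[1],r[0]); yaw=np.arctan2(M[1,2],M[0,2]); print('t',s['t'],'r',np.hypot(*r),'alpha',np.degrees(a0),'yaw',np.degrees(yaw),'q7',s['joint_pos'][6],'F',s['ft_force'].round(1),'z',p[2],'w',s['width'])
    for a in angs:
        t=a0+np.radians(a); w=np.r_[C+53*np.array([np.cos(t),np.sin(t)])-p[:2],0]
        print(a,(M.T@w).round(1).tolist(),'dr',-a)
arc([float(x) for x in sys.argv[1:]])
E
python3 arc.py 6 12 18 24 30 36 42 48 54 60 66 72 78 84 90
```

```text
t: 5.08
tool_pos: [539.9, -69.6, 85.1]
ee_rot: [0.53, 0.468, 0.53, -0.468]
ft_force: [0.3, -0.3, -0.3]
width: 29.9
t 5.075 r 52.73368609155429 alpha 96.61295940224682 yaw -82.92612914063271 q7 -1.2726470815155229 F [ 0.3 -0.3 -0.3] z 85.08010911074483 w 29.887228223488243
6.0 [-0.0, -5.5, -0.0] dr -6.0
12.0 [-0.0, -11.0, 0.8] dr -12.0
18.0 [-0.0, -16.4, 2.2] dr -18.0
24.0 [-0.0, -21.6, 4.1] dr -24.0
30.0 [-0.0, -26.6, 6.6] dr -30.0
36.0 [-0.0, -31.2, 9.6] dr -36.0
42.0 [-0.0, -35.6, 13.1] dr -42.0
48.0 [-0.0, -39.5, 17.0] dr -48.0
54.0 [-0.0, -43.1, 21.2] dr -54.0
60.0 [-0.0, -46.1, 25.9] dr -60.0
66.0 [-0.0, -48.7, 30.8] dr -66.0
72.0 [-0.0, -50.7, 35.9] dr -72.0
78.0 [-0.0, -52.2, 41.3] dr -78.0
84.0 [-0.0, -53.1, 46.8] dr -84.0
90.0 [-0.0, -53.4, 52.3] dr -90.0
```

Down with no contact force. Starting with a 48° arc to confirm that it engages the spoke.

```bash

python3 -m creep '[{"offset":[0,-5.5,0],"dr":[-6,0,0],"jaw":0.35},{"offset":[0,-11,1],"dr":[-12,0,0],"jaw":0.35},{"offset":[0,-16.5,2],"dr":[-18,0,0],"jaw":0.35},{"offset":[0,-21.5,4],"dr":[-24,0,0],"jaw":0.35},{"offset":[0,-26.5,6.5],"dr":[-30,0,0],"jaw":0.35},{"offset":[0,-31,9.5],"dr":[-36,0,0],"jaw":0.35},{"offset":[0,-35.5,13],"dr":[-42,0,0],"jaw":0.35},{"offset":[0,-39.5,17],"dr":[-48,0,0],"jaw":0.35},{"offset":[0,-39.5,17],"dr":[-48,0,0],"jaw":0.35},{"offset":[0,-39.5,17],"dr":[-48,0,0],"jaw":0.35}]'
python3 arc.py 6 12 18 24 30 36 42 48 54 60 66 72 78 84 90
python3 - <<'E'
from h import *
i,d,P=grab('wrist','wrist5'); grab('side','side5')
E
```

```text
t: 6.32
tool_pos: [503.0, -91.2, 85.3]
ee_rot: [0.675, 0.213, 0.674, -0.213]
ft_force: [-0.3, 2.8, -0.1]
width: 29.7
t 6.325 r 52.8590973553146 alpha 144.36979349919085 yaw -35.05565371248881 q7 -0.5068302050774243 F [-0.3  2.8 -0.1] z 85.26614194961245 w 29.747917245471903
6.0 [-0.0, -5.5, 0.1] dr -6.0
12.0 [-0.0, -11.0, 0.9] dr -12.0
18.0 [-0.0, -16.4, 2.3] dr -18.0
24.0 [-0.0, -21.6, 4.2] dr -24.0
30.0 [-0.0, -26.6, 6.7] dr -30.0
36.0 [-0.0, -31.3, 9.7] dr -36.0
42.0 [-0.0, -35.6, 13.1] dr -42.0
48.0 [-0.0, -39.6, 17.0] dr -48.0
54.0 [-0.0, -43.1, 21.3] dr -54.0
60.0 [-0.0, -46.2, 25.9] dr -60.0
66.0 [-0.0, -48.7, 30.8] dr -66.0
72.0 [-0.0, -50.8, 36.0] dr -72.0
78.0 [-0.0, -52.3, 41.3] dr -78.0
84.0 [-0.0, -53.2, 46.8] dr -84.0
90.0 [-0.0, -53.5, 52.3] dr -90.0
```

View pics/wrist5.png

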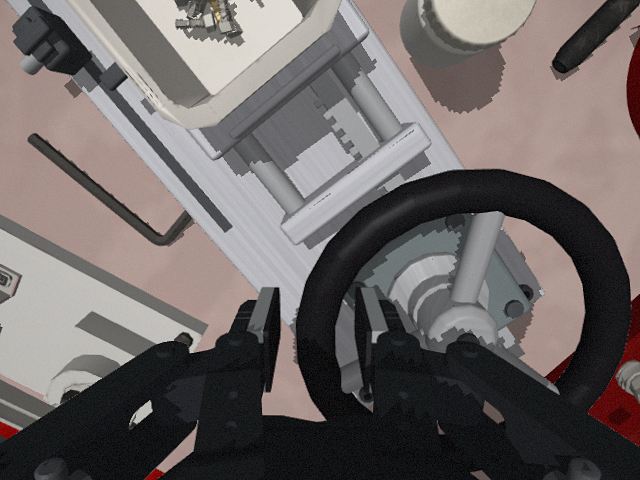

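View pics/side5.png

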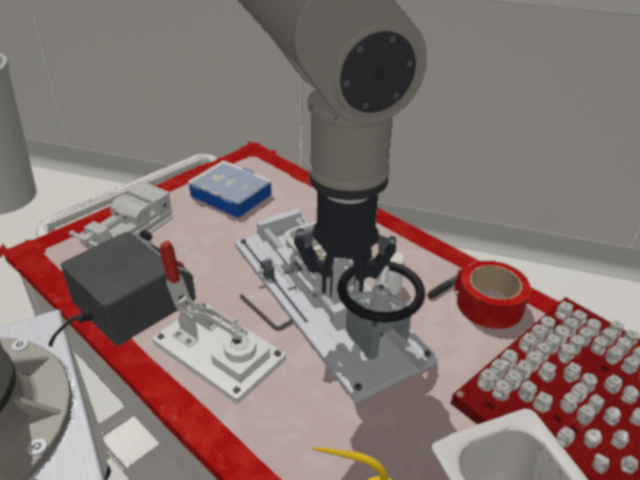

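The finger is against the spoke (2.8 N), and the tabs are visible at about (113,75) and (75,55). Measuring the remaining travel.

```bash
python3 - <<'E'
from h import *
i,d,P=load('wrist5'); c=i[0:120,0:170,::-1]; cv2.imwrite('pics/w5z.png',cv2.resize(c,None,fx=4.5,fy=4.5,interpolation=cv2.INTER_CUBIC))
q=onplane(P,[[476,290],[487,218]],102); print(q.round(1)); v=q[1]-[546,-122,102]; print(np.degrees(np.arctan2(v[1],v[0])), np.degrees(np.arctan2(*(q[1]-q[0])[1::-1])))
E
```

```text
[[ 559.  -111.6  102. ]
 [ 574.7  -90.6  102. ]]
47.6246090576713 53.26101503173753
```

View pics/w5z.png

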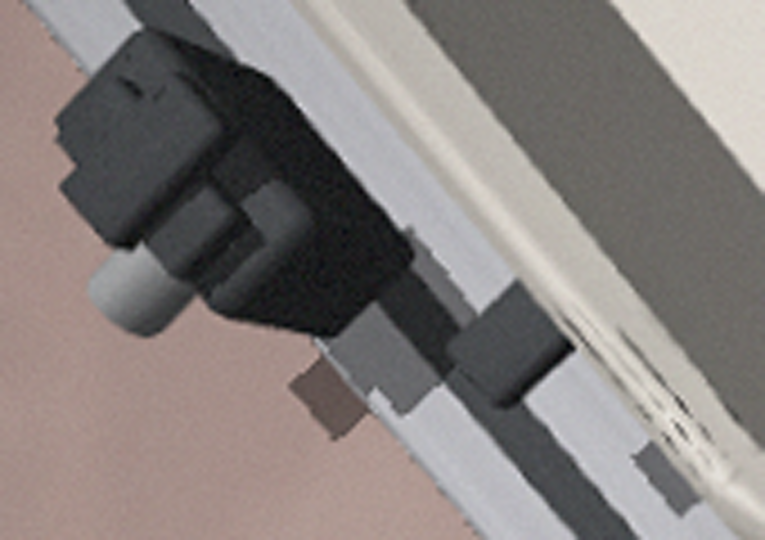

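The wheel has turned about 29° and the spoke leads the finger by about 25°, as predicted. Roughly 170° remain, so I'll continue with a 90° arc.

```bash

python3 -m creep '[{"offset":[0,-5.5,0],"dr":[-6,0,0],"jaw":0.35},{"offset":[0,-11,1],"dr":[-12,0,0],"jaw":0.35},{"offset":[0,-16.5,2.5],"dr":[-18,0,0],"jaw":0.35},{"offset":[0,-21.5,4],"dr":[-24,0,0],"jaw":0.35},{"offset":[0,-26.5,6.5],"dr":[-30,0,0],"jaw":0.35},{"offset":[0,-31.5,9.5],"dr":[-36,0,0],"jaw":0.35},{"offset":[0,-35.5,13],"dr":[-42,0,0],"jaw":0.35},{"offset":[0,-39.5,17],"dr":[-48,0,0],"jaw":0.35},{"offset":[0,-43,21.5],"dr":[-54,0,0],"jaw":0.35},{"offset":[0,-46,26],"dr":[-60,0,0],"jaw":0.35},{"offset":[0,-48.5,31],"dr":[-66,0,0],"jaw":0.35},{"offset":[0,-51,36],"dr":[-72,0,0],"jaw":0.35},{"offset":[0,-52.5,41.5],"dr":[-78,0,0],"jaw":0.35},{"offset":[0,-53,47],"dr":[-84,0,0],"jaw":0.35},{"offset":[0,-53.5,52.5],"dr":[-90,0,0],"jaw":0.35},{"offset":[0,-53.5,52.5],"dr":[-90,0,0],"jaw":0.35},{"offset":[0,-53.5,52.5],"dr":[-90,0,0],"jaw":0.35}]'
python3 arc.py 6 12 18 24 30 36 42 48 54 60 66 70 
python3 - <<'E'
from h import *
i,d,P=grab('wrist','wrist6'); grab('scene','scene6')
E
```

```text
t: 8.55
tool_pos: [515.3, -165.2, 85.1]
ee_rot: [0.628, -0.326, 0.627, 0.325]
ft_force: [-1.5, -0.2, -0.1]
width: 30.2
t 8.55 r 52.995621844171005 alpha -125.42685463729846 yaw 54.830454889701485 q7 1.0261985530639561 F [-1.5 -0.2 -0.1] z 85.11084056708957 w 30.168484121055286
6.0 [0.0, -5.5, 0.3] dr -6.0
12.0 [0.0, -11.0, 1.1] dr -12.0
18.0 [0.0, -16.4, 2.5] dr -18.0
24.0 [0.0, -21.6, 4.5] dr -24.0
30.0 [0.0, -26.5, 7.0] dr -30.0
36.0 [0.0, -31.2, 10.0] dr -36.0
42.0 [0.0, -35.5, 13.4] dr -42.0
48.0 [0.0, -39.5, 17.4] dr -48.0
54.0 [0.0, -43.0, 21.7] dr -54.0
60.0 [0.0, -46.0, 26.3] dr -60.0
66.0 [0.1, -48.6, 31.2] dr -66.0
70.0 [0.1, -50.0, 34.6] dr -70.0
```

View pics/wrist6.png

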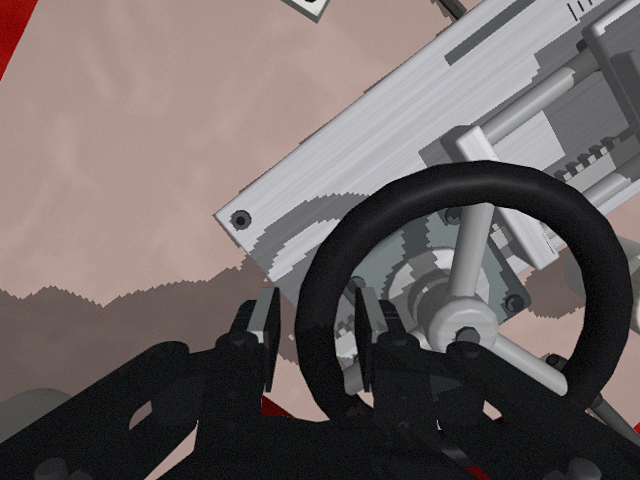

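View pics/scene6.png

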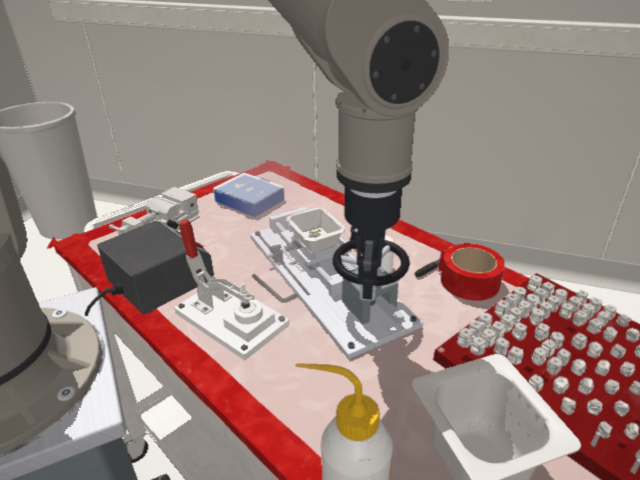

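Tracking well: r = 53.0 mm, low forces, q7 = 1.03 rad. Finger at −125°, target −46°, so a 79° arc remains.

```bash
python3 arc.py 66 72 76 79 |tail -4
python3 -m creep '[{"offset":[0,-5.5,0],"dr":[-6,0,0],"jaw":0.35},{"offset":[0,-11,1],"dr":[-12,0,0],"jaw":0.35},{"offset":[0,-16.5,2.5],"dr":[-18,0,0],"jaw":0.35},{"offset":[0,-21.5,4.5],"dr":[-24,0,0],"jaw":0.35},{"offset":[0,-26.5,7],"dr":[-30,0,0],"jaw":0.35},{"offset":[0,-31,10],"dr":[-36,0,0],"jaw":0.35},{"offset":[0,-35.5,13.5],"dr":[-42,0,0],"jaw":0.35},{"offset":[0,-39.5,17.5],"dr":[-48,0,0],"jaw":0.35},{"offset":[0,-43,21.5],"dr":[-54,0,0],"jaw":0.35},{"offset":[0,-46,26.5],"dr":[-60,0,0],"jaw":0.35},{"offset":[0,-48,30],"dr":[-64,0,0],"jaw":0.35},{"offset":[0,-49.5,33],"dr":[-68,0,0],"jaw":0.35},{"offset":[0,-49.5,33],"dr":[-68,0,0],"jaw":0.35},{"offset":[0,-49.5,33],"dr":[-68,0,0],"jaw":0.35}]'
python3 arc.py 3 6 9 11
python3 - <<'E'
from h import *
for n in ('scene','side'):
    i,d,P=grab(n,n+'7')
a=load('side7')[0][225:295,240:330,::-1]; b=load('scene7')[0][212:272,250:340,::-1]
cv2.imwrite('pics/s7z.png',np.vstack([cv2.resize(a,(450,350),interpolation=cv2.INTER_CUBIC),cv2.resize(b,(450,240),interpolation=cv2.INTER_CUBIC)]))
E
```

```text
66.0 [0.1, -48.6, 31.1] dr -66.0
72.0 [0.1, -50.6, 36.3] dr -72.0
76.0 [0.1, -51.7, 39.8] dr -76.0
79.0 [0.1, -52.3, 42.5] dr -79.0
t: 10.4
tool_pos: [574.5, -166.9, 85.1]
ee_rot: [-0.339, 0.621, -0.339, -0.62]
ft_force: [-3.3, -2.3, -1.1]
width: 29.8
t 10.4 r 53.14729697795216 alpha -57.58727861146434 yaw 122.75975533594975 q7 2.042663121516182 F [-3.3 -2.3 -1.1] z 85.14076692394981 w 29.819674664241543
3.0 [0.0, -2.8, 0.2] dr -3.0
6.0 [0.0, -5.5, 0.4] dr -6.0
9.0 [0.0, -8.3, 0.7] dr -9.0
11.0 [0.0, -10.1, 1.1] dr -11.0
```

View pics/s7z.png

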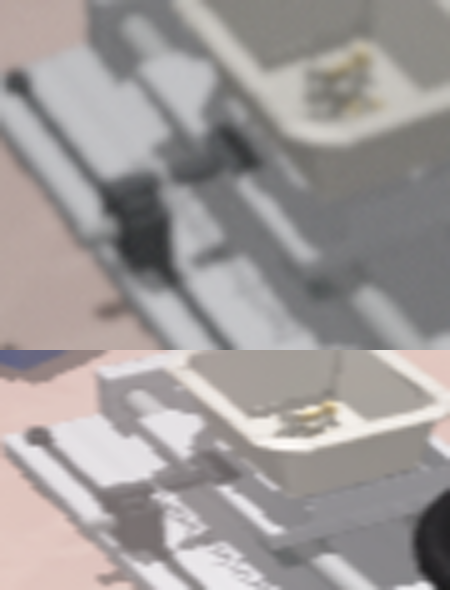

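The pointer is nearly abreast of the index, about 2.4 mm short by wheel angle. Pushing the last 11°, backing the finger off and lifting clear.

```bash

python3 -m creep '[{"offset":[0,-3,0],"dr":[-3,0,0],"jaw":0.35},{"offset":[0,-5.5,0.5],"dr":[-6,0,0],"jaw":0.35},{"offset":[0,-8.5,1],"dr":[-9,0,0],"jaw":0.35},{"offset":[0,-10,1],"dr":[-11,0,0],"jaw":0.35},{"offset":[0,-10,1],"dr":[-11,0,0],"jaw":0.35},{"offset":[0,-10,1],"dr":[-11,0,0],"jaw":0.35}]'
python3 arc.py -6
python3 -m creep '[{"offset":[0,3,0],"dr":[3,0,0],"jaw":0.35},{"offset":[0,6,0.5],"dr":[6,0,0],"jaw":0.35},{"offset":[0,6,0.5],"dr":[6,0,0],"jaw":0.35},{"offset":[-20,6,0.5],"dr":[6,0,0],"jaw":0.35},{"offset":[-50,6,0.5],"dr":[6,0,0],"jaw":0.35},{"offset":[-100,6,0.5],"dr":[6,0,0],"jaw":0.35},{"offset":[-145,6,0.5],"dr":[6,0,0],"jaw":0.35},{"offset":[-145,6,0.5],"dr":[6,0,0],"jaw":0.35}]'
python3 arc.py
```

```text
t: 11.25
tool_pos: [582.3, -160.7, 85.2]
ee_rot: [-0.278, 0.651, -0.278, -0.65]
ft_force: [-2.5, -2.3, 0.4]
width: 29.9
t 11.25 r 53.03904757197332 alpha -46.78813854828722 yaw 133.74655823040615 q7 2.1965562605881352 F [-2.5 -2.3  0.4] z 85.17119428985032 w 29.859692212774487
-6.0 [-0.0, 5.5, 0.4] dr 6.0
t: 12.25
tool_pos: [579.6, -164.2, 235.3]
ee_rot: [-0.311, 0.638, -0.311, -0.632]
ft_force: [-0.1, -0.9, -1.6]
width: 29.9
t 12.25 r 53.957638150759145 alpha -51.50287914398048 yaw 127.80252060880984 q7 2.2133653626692613 F [-0.1 -0.9 -1.6] z 235.30906849636807 w 29.85467203335301
```

```bash

python3 -m creep '[{"offset":[0,-6,25],"dr":[10,0,0],"jaw":0.35},{"offset":[0,-12,50],"dr":[20,0,0],"jaw":0.35},{"offset":[0,-19,75],"dr":[30,0,0],"jaw":0.35},{"offset":[0,-26,100],"dr":[40,0,0],"jaw":0.35},{"offset":[0,-32,125],"dr":[50,0,0],"jaw":0.35},{"offset":[0,-39,150],"dr":[60,0,0],"jaw":0.35},{"offset":[0,-45,175],"dr":[70,0,0],"jaw":0.35},{"offset":[0,-52,200],"dr":[80,0,0],"jaw":0.35},{"offset":[0,-58,225],"dr":[90,0,0],"jaw":0.35},{"offset":[0,-65,253],"dr":[100,0,0],"jaw":0.35},{"offset":[0,-65,253],"dr":[110,0,0],"jaw":0.35},{"offset":[0,-65,253],"dr":[120,0,0],"jaw":0.35},{"offset":[0,-65,253],"dr":[128,0,0],"jaw":0.35},{"offset":[0,-65,253],"dr":[128,0,0],"jaw":0.35},{"offset":[0,-65,253],"dr":[128,0,0],"jaw":0.35},{"offset":[0,-65,253],"dr":[128,0,0],"jaw":0.35}]'
python3 - <<'E'
from h import *
i,d,P=grab('wrist','wrist8'); c=i[170:270,270:370,::-1]; cv2.imwrite('pics/w8z.png',cv2.resize(c,None,fx=6,fy=6,interpolation=cv2.INTER_CUBIC))
E
```

```text
t: 14.25
tool_pos: [475.9, 75.5, 234.0]
ee_rot: [0.71, -0.0, 0.704, -0.001]
ft_force: [0.8, -0.8, -0.2]
width: 29.8
```

View pics/wrist8.png

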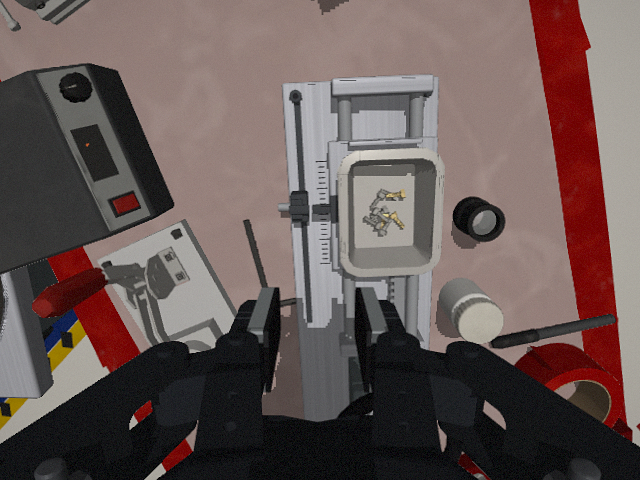

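View pics/w8z.png

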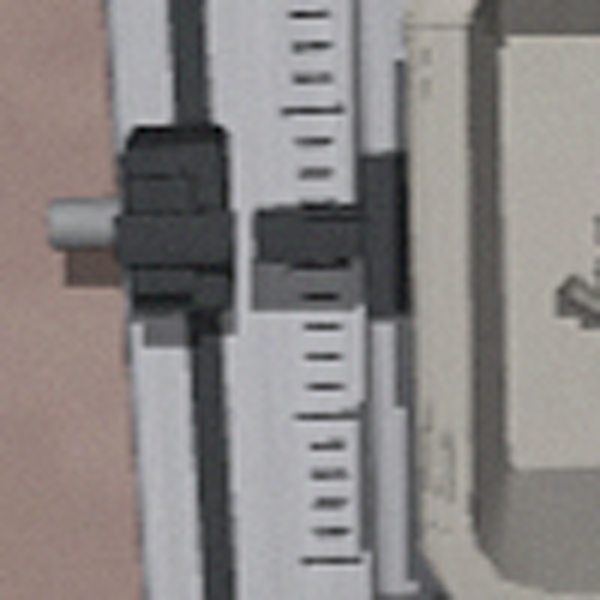

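The two tabs face each other across the gap at about zoomed (235,235), apparently in line. The wheel is free of the robot. Checking with numbers.

```bash
python3 - <<'E'
from tabs import *
tabs('wrist8',(302,309,195,222),(313,330,195,222))
E
sleep 0; python3 - <<'E'
from tabs import *
grab('wrist','wrist9'); tabs('wrist9',(302,309,195,222),(313,330,195,222)); s=manip.sense(); print(s['t'],s['ft_force'].round(1),abs(s['joint_vel']).max())
# objects, before/after in scene
a=load('side0')[0].astype(int); i,d,P=grab('side','side9'); D=abs(i.astype(int)-a).max(2)
for n,(u0,u1,v0,v1) in dict(key=(240,295,285,330),loupe=(352,372,232,262),jar=(376,404,250,266)).items(): print(n,np.percentile(D[v0:v1,u0:u1],[50,90,99]))
E
```

```text
rows [205. 213.] cols [302. 305.]
rows [204. 213.] cols [313. 329.]
[[467.1, 79.2], [467.0, 71.1], [465.3, 75.1], [468.8, 75.1]]
[[482.5, 80.0], [482.5, 71.0], [475.0, 75.5], [490.0, 75.5]]
index tip [468.8  75.1  40. ] ptr [475.   75.5  40. ] along 0.10160000464053774 across 6.1953293847513216
rows [205. 213.] cols [302. 303.]
rows [204. 213.] cols [313. 329.]
[[466.2, 79.2], [466.1, 71.1], [465.3, 75.1], [467.0, 75.1]]
[[482.5, 80.0], [482.5, 71.0], [475.0, 75.5], [490.0, 75.5]]
index tip [467.   75.1  40. ] ptr [475.   75.5  40. ] along 0.008973648439876136 across 7.958748784546914
14.35 [-1.2  0.1 -0.3] 0.006701080169575343
key [ 2.    3.   54.26]
loupe [  3.    53.1  149.01]
jar [2. 4. 9.]
```

View pics/side9.png

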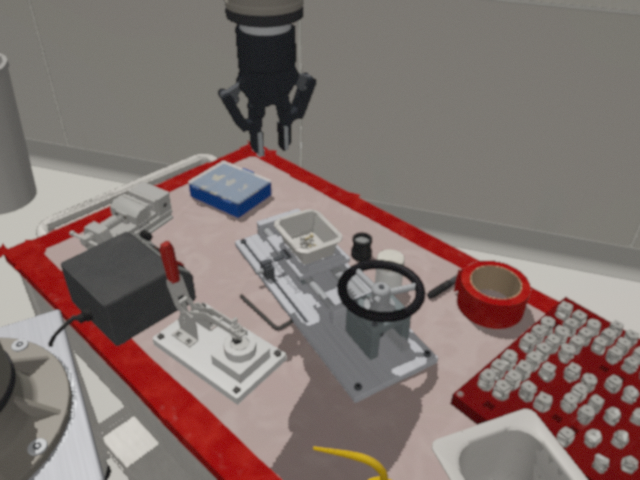

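The tabs are in line to about 0.1 mm. The jar and key images are unchanged, and the loupe crop differs only because the pan behind it moved. The "across" figure is wrong because my crop cut off the end of the index tab; in the zoom the gap is about 2.8 px, or about 2.5 mm.

```bash
python3 -c "
from cell import manip
print(manip.finish_job())"
```

```text
the job is handed in; nothing more can be done
None
```

I turned the handwheel about 199° anticlockwise until the carriage pointer came in line with the index tab, and handed the job in. No verdict was reported. I did it without gripping: the jaws, about 30 mm open, straddled the rim and the inner finger pushed one spoke round. No regrip was needed. I then backed the finger off and lifted clear.

- **Alignment:** seen from above, the pointer was about 0.1 mm from the index along the slide, read twice at slightly different times; the limit is 4 mm. It started 41.6 mm short.
- **Time and force:** the clock stood at about 14.4 s of the 67 s allowed. The tool force stayed within about 4 N wherever I read it during the push.
- **Contact:** the robot was clear of the wheel and everything else at the end. I kept the fingertips above the height of the carriage and pan throughout, but I had no direct contact reading to confirm they were never touched.
- **Loose items:** the jar and hex key looked unchanged in the before-and-after side pictures. The loupe's crop did differ; I put this down to the pan moving behind it, since the loupe stands in the same place in the picture.
- **One check disagreed:** the gap across the tabs came out at 6 to 8 mm in the last two readings, because my crop cut off the end of the index tab. Judged by eye in the zoomed picture it is about 2.5 mm, as specified.

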